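Load a dead battery pack into the returns cradle and latch the keeper bar

TASK

Of the two dead grey battery packs on the ledge, take the shorter one and set it fully down, upright, in the matching pocket of the returns cradle. Then swing the cradle's keeper bar shut across it by its knob until it snaps past its spring catch and rests fully home, and let go. Leave the longer pack and the other returned odds and ends where they are.

Things in the scene. Friction and masses are not known exactly. Their poses are not given: they have to be found in the camera images.
- cradle: the returns cradle: a fixed aluminium plate 150 (its x) by 250 (its y) by 26 mm thick lying on the ledge, with one rectangular pocket in the middle, a hinge post at its -y end and a catch at its +y end. Origin: centre of its underside, z up
- pocket (a point): centre of the pocket's floor, 8 mm above the ledge; axes as the cradle's. The pocket measures 94 mm along x by 58 mm along y, is 18 mm deep (its rim is 26 mm above the ledge), with a 2 mm chamfer
- keeper (a joint): swing of the steel keeper bar about its upright hinge, rad: 0 = shut (lying along the cradle's +y across the pocket's middle, against the catch's stop), growing as it opens towards the cradle's +x, up to 1.6. At q it points from the hinge along (sin q, cos q) in the cradle's x, y. It stays where it is left, but in the last 0.1 rad must be forced over the spring dome and then snaps to 0
- catch (a point): the catch that the bar's end swings into, at the top of its block, 46 mm above the ledge, 100 mm along the cradle's y: a steel block 50 x 30 mm with a stop on its -x side rising to 74 mm above the ledge, and a spring dome that a nub under the bar's end must ride over (about 6 N at the knob)
- keeper_knob (a point): centre of the top of the upright round knob on the keeper bar, 150 mm from the hinge; the black knob is 20 mm in diameter and stands 42 mm above the bar, its top 112 mm above the ledge
- keeper_hinge (a point): the keeper bar's hinge axis at the bar's underside, 60 mm above the ledge, at x 0, y -90 mm in the cradle's frame; post 24 mm in diameter. The bar is 20 mm wide, 10 mm thick and reaches 200 mm from the hinge; underside 60 mm, top 70 mm above the ledge, so a seated pack passes under it with 7 mm to spare
- short_pack: the shorter dead battery pack, a grey block with black bands at both ends, 90 (x) by 54 (y) by 45 mm high, about 0.3 kg. Origin: centre of its underside, z up. It fits the pocket either way round
- long_pack: the longer dead battery pack, same make, 130 (x) by 54 (y) by 45 mm high; too long for the pocket. Origin: centre of its underside
- cell_a: corroded red cell standing upright, 33 mm in diameter, 61 mm high; origin under its centre
- cell_b: another such cell, 33 mm in diameter, 61 mm high, upright; origin under its centre
- torch_head: dull blue torch head standing on its wide end, 56 mm in diameter at the foot, 66 mm high; origin under its centre
- starter: cracked white fluorescent starter standing upright, 22 mm in diameter, 36 mm high; origin under its centre
- key_fob: dead grey car key fob lying flat, 70 (x) by 36 by 14 mm; origin under its centre
Not all that is in view belongs to the job. What is shaped like the short_pack but brown is not meant.

How it is judged:
By the outcome, as a careful person would: the job done as asked, in the order asked, and still so for the second after the job is handed in, with the robot touching nothing.
It also fails if it takes over 61 s, if anything falls off the work surface, if the arm or the gripper's body presses on something with over 40 N, if the wrist force passes 120 N, or if a joint passes its speed limit or range.

ROBOT

A 6-joint arm with a two-finger parallel gripper is mounted at the origin on the work surface. World frame = base frame: x ahead of the robot, y to its left, z up, the work surface at z = 0. Lengths are in m, angles in degrees, forces in N, time in s.
With the tool pointing down it reaches from about 0.25 to 0.725 m from the base axis. Payload 9.7 kg.
Tool frame: the origin (TCP) lies between the finger pads; the fingertips stand bot.tcp_to_tips ahead of it and the grasp point (between the pads) lies 2 mm behind it (bot.tcp_to_tips is the distance from the TCP to the fingertips, in m); z points along the fingers, y is the line along which they close (so a half turn about z gives the same grasp; the last joint's range is limited). The gripper opens to 85 mm and grips with 20 to 120 N. Pads are 22 mm wide; open, the fingers measure 114 mm over their backs; the gripper's body (76 mm by 85 mm) begins 54 mm behind the grasp point. The pads swing forward as they close: fully open they stand 13 mm farther back than shut.
Start: joints at [-74.026, 4.979, 10.078, 95.1, 0, 90], TCP at [0.151, -0.529, 0.248] pointing down, gripper open.
Joint ranges: [-179.16, 179.16], [-48.56, 103.87], [-65.8, 70.77], [-126.05, 130.52], [-82.76, 87.17], [-180, 180]. Speed limits (degrees/s): [127.2, 127.2, 147.25, 180, 180, 180].

INTERFACE

Orientations are given as [roll, pitch, yaw] about the fixed x, y, z axes, in that order (R = Rz(yaw) Ry(pitch) Rx(roll)).
In Python, from workcell import sensors, camera, camera_params, bot gives the robot as it stands.
- The arm moves only by the tool apply_moves, never from a script. Its argument "motion" is a list of rows, each an object with "jaw": the opening, from -1 (shut) to 1 (fully open); "xyz": the shift along the tool's x, y, z in mm, a list of three; "twist": the turn about the tool's z in rad. A call has 1 to 5 rows; each row is the pose to reach, as a shift and turn from the pose commanded when the call began, along the tool's axes at that moment; what a row does not reach only later rows make up. A row lasts 1/8 s, in which the tool goes at most 62.5 mm and 10.7 degrees, less where a joint would pass 70% of its speed; a pose out of reach is approached as far as the arm can. A call with a gripper value outside its range is refused whole. The fingers move at their own pace and stop on an object; "grip_force" is the grip in N (left out, the last holds). Time passes only in rows, so rows that repeat a pose let the fingers close. It gives the time, the measured TCP pose, the force, the opening and the grip force at its end, in the units of the state.
- sensors.get_obs(): the state, without advancing time (a new reading comes with each control period).
- camera(name): name is "scene" or "top"; returns (picture, depth): 420x560x3 uint8, red, green, blue; 420x560 float32, m along the optical axis (not along the pixel's ray), 0 where there is no reading.
- camera_params(name): a dict with "mtx" (3x3 intrinsics, pixels), "k1" (the pictures are not rectified: a ray, as slopes to the right and down, at radius r is drawn at 1 + k1 r^2 times it, then the intrinsics apply), "rvec" (rotation vector, rad) and "tvec" (3), from world to camera coordinates, as OpenCV has them. Camera axes: x right, y down, z forward; pixel columns grow to the right and rows downward; lengths in m; the calibration is good to about 2 mm. A picture is of the moment at which its call begins. camera_params takes no time and is no camera call.
- bot.job_done(): hands the job in; it is judged then, once.
The state is a dict: "time": time; "q": joint angles; "qd": joint speeds; "joint_efforts": joint torques, N m; "ee_pos": TCP position; "tcp_rot": TCP orientation; "wrist_force": force on the tool from outside, world axes, zero at the start; "torque": the same for the moment, N m; "opening": finger opening in m; "grasp_force": force on a finger pad.
Only numpy, scipy, OpenCV 4.12 (cv2) and the standard library are available. Lean on these libraries where they do the work, as an engineer would, in place of code of your own. Each camera call takes 0.05 s, during which the arm holds its last target. There are 200 camera calls.

## Working session

There is one attempt and no reset: what is moved stays moved. The work goes in short steps, Python scripts to look and compute and a tool call to move; the robot and the scene stay as the last step left them, time stands still between calls to the robot, and variables do not carry over. Pictures are saved under pics/ and viewed, at most 10 in all, crops included, and the job is handed in when it is done.

Besides the shell and the picture viewer there is one more tool, called after "Emit:" as a command line: name --argument value ..., lists and objects as JSON in quotes. apply_moves: Moves the arm, as the interface text tells. Its arguments: {"type":"object","properties":{"motion":{"type":"array","items":{"type":"object","properties":{"jaw":{"type":"number"},"xyz":{"type":"array","items":{"type":"number"}},"twist":{"type":"number"}}}},"grip_force":{"type":"number"}},"required":["motion"]}

```bash
mkdir -p pics; cat > h.py <<'E'
import numpy as np, cv2
from workcell import sensors, camera, camera_params, bot
def rays(name,uv):
    p=camera_params(name);K=np.array(p["mtx"],float);k=p["k1"]
    uv=np.asarray(uv,float).reshape(-1,1,2)
    n=cv2.undistortPoints(uv,K,np.array([k,0,0,0.])).reshape(-1,2)
    R=cv2.Rodrigues(np.array(p["rvec"],float))[0];t=np.array(p["tvec"],float).ravel()
    return -R.T@t, np.c_[n,np.ones(len(n))]@R   # origin, dirs with unit depth
def onplane(name,uv,z):
    o,d=rays(name,uv);return o+d*((z-o[2])/d[:,2])[:,None]
def bydepth(name,uv,dep):
    o,d=rays(name,uv);return o+d*np.asarray(dep).reshape(-1,1)
E
python3 - <<'E'
from h import *
for n in("scene","top"):
    im,d=camera(n);cv2.imwrite(f"pics/{n}0.png",im[:,:,::-1]);np.savez(f"{n}0.npz",im=im,d=d)
    p=camera_params(n);o,_=rays(n,[[280,210]]);print(n,o,p["mtx"],p["k1"])
print(sensors.get_obs(),bot.tcp_to_tips)
E
```

```text
scene [1.29261108 0.12109063 0.71385044] [[441.20819713   0.         276.34157501]
 [  0.         441.20819713 210.10653715]
 [  0.           0.           1.        ]] 0.01824819187138324
top [0.34274417 0.03243103 1.24257049] [[492.22619217   0.         282.33494072]
 [  0.         492.22619217 213.61968323]
 [  0.           0.           1.        ]] -0.06693160343414789
{'time': 0.1, 'q': array([-7.40273006e+01,  5.00933449e+00,  1.00378269e+01,  9.50994471e+01,
        1.75932415e-03,  9.00043780e+01]), 'qd': array([ 0.00107894, -0.02294519,  0.12872977,  0.01130763, -0.10599051,
       -0.08213207]), 'joint_efforts': array([ 6.09710933e-04, -5.21562803e+01,  4.65652907e+01,  1.61680032e-02,
       -2.02528128e-05, -1.17851141e-05]), 'ee_pos': array([ 0.15130445, -0.52858192,  0.2476302 ]), 'tcp_rot': array([-1.79929045e+02, -1.75390111e-03,  1.59683192e+01]), 'wrist_force': array([-0.00937748, -0.04600851, -0.41363357]), 'torque': array([ 0.02534352, -0.02473571,  0.0016225 ]), 'grasp_force': 0.0, 'opening': 0.0850676165225652} 0.017
```

View pics/scene0.png

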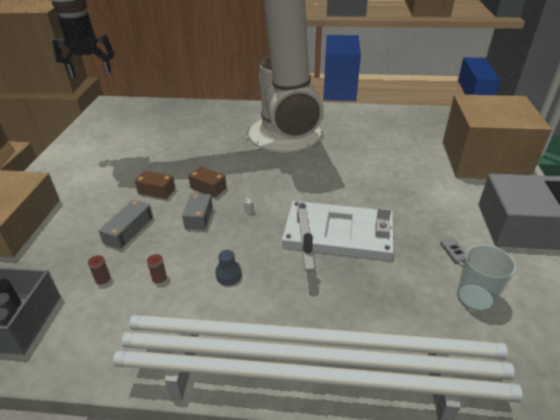

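View pics/top0.png

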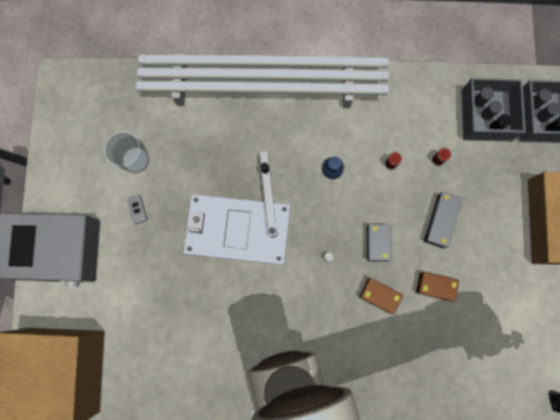

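The scene view shows the short grey pack at (198,210), the long one at (127,222), the cradle at (340,230) with its bar open, and the knob at (308,242). In the top view these are short pack (378,242), long pack (443,219), hinge (272,232), knob (265,168) and catch (195,222). The brown packs at (381,295) and (438,287) are decoys.

```bash
python3 - <<'E'
from h import *
z=np.load("top0.npz");im,d=z["im"],z["d"]
v,u=np.mgrid[:420,:560];P=bydepth("top",np.c_[u.ravel(),v.ravel()],d.ravel()).reshape(420,560,3)
H=P[...,2]
def rect(box,lo,hi,zp,name):
    u0,u1,v0,v1=box;m=np.zeros(H.shape,np.uint8);m[v0:v1,u0:u1]=((H>lo)&(H<hi)&(d>0))[v0:v1,u0:u1]
    n,l,s,c=cv2.connectedComponentsWithStats(m);i=1+np.argmax(s[1:,4])
    m=(l==i).astype(np.uint8)
    cs,_=cv2.findContours(m,cv2.RETR_EXTERNAL,cv2.CHAIN_APPROX_NONE);c=max(cs,key=len).reshape(-1,2)
    W=onplane("top",c,zp)[:,:2]*1000
    (cx,cy),(w,h),a=cv2.minAreaRect(W.astype(np.float32))
    print(name,"c",np.round([cx,cy],1),"wh",np.round([w,h],1),"a",round(a,1),"medz",np.median(H[m>0]).round(4),"centroid",np.round(W.mean(0),1),s[i,4])
rect((355,405,210,270),.03,.06,.045,"short")
rect((415,470,180,255),.03,.06,.045,"long")
rect((170,300,185,275),.018,.034,.026,"plate")
rect((250,285,140,245),.055,.085,.070,"bar")
rect((255,275,155,180),.095,.13,.112,"knob")
rect((180,215,195,240),.038,.055,.046,"catch")
rect((180,215,195,240),.060,.09,.074,"stop")
for n,b in dict(torch=(320,350,150,185),ca=(380,405,145,172),cb=(432,455,142,168)).items(): rect(b,.04,.08,.061,n)
rect((318,340,245,268),.02,.05,.036,"starter")
# gray pocket outline
E
```

```text
short c [ 453.9 -175.5] wh [88.9 53.6] a 0.1 medz 0.0457 centroid [ 453.8 -175.2] 813
long c [ 514.  -335.3] wh [ 55.9 132.8] a 72.4 medz 0.0456 centroid [ 512.6 -334.9] 1198
plate c [480.8 175. ] wh [251.  150.9] a 85.2 medz 0.0269 centroid [484.6 176.1] 4571
bar c [541.6  93.4] wh [164.5  22. ] a 7.8 medz 0.0712 centroid [542.3  94.2] 540
knob c [620. 105.] wh [21.8 16.5] a 1.7 medz 0.1118 centroid [620.  104.9] 65
catch c [493.1 273.7] wh [32.  50.6] a 85.4 medz 0.0467 centroid [490.9 272.3] 216
stop c [470.1 274.8] wh [29.9  6.1] a 85.0 medz 0.0744 centroid [470.2 275.3] 34
torch c [642.3 -62.8] wh [35.1 39.3] a 46.5 medz 0.0661 centroid [642.3 -62.7] 186
ca c [ 660.1 -210.1] wh [31.4 38. ] a 46.0 medz 0.0573 centroid [ 660.3 -210.3] 166
cb c [ 670.7 -333.1] wh [29.6 36.9] a 45.5 medz 0.0577 centroid [ 670.8 -332.9] 157
starter c [416.3 -53.6] wh [17.1 22. ] a 1.3 medz 0.0379 centroid [416.3 -53.7] 63
```

```bash
python3 - <<'E'
import cv2
a=cv2.imread("pics/top0.png")[130:280,170:420];cv2.imwrite("pics/topc.png",cv2.resize(a,None,fx=3.2,fy=3.2,interpolation=cv2.INTER_CUBIC))
E
```

```text
(no output)
```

View pics/topc.png

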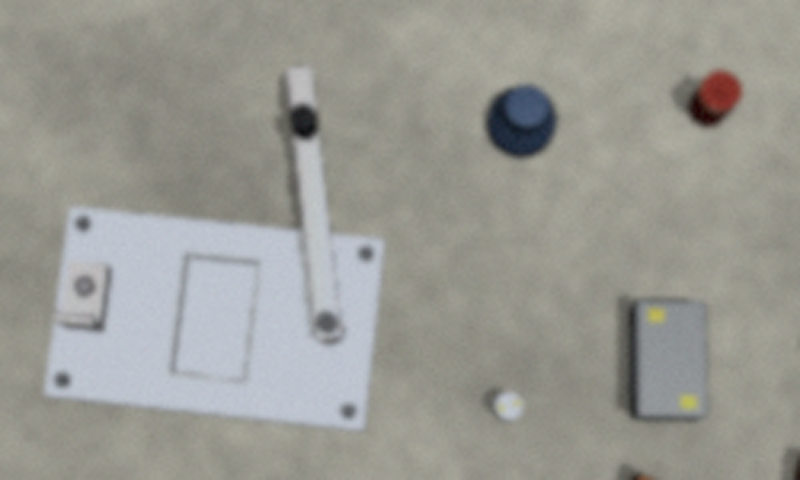

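The crop shows the pocket outline with corners near crop pixels (186,255), (259,261), (246,381) and (172,374). The bar's knob is at (303,121) and the short pack is square to the axes at (672,358). Next I'll cross-check these with the scene camera and work out the first shift.

```bash
cat >> h.py <<'E'
def shift(x,y,z,yaw,o=None):
    "mm, deg -> tool shift mm and twist rad from present pose"
    o=o or sensors.get_obs();from scipy.spatial.transform import Rotation as Ro
    R=Ro.from_euler("xyz",o["tcp_rot"],degrees=True).as_matrix()
    s=R.T@(np.array([x,y,z])-o["ee_pos"]*1000)
    print("shift",s.round(1),"twist",np.deg2rad(o["tcp_rot"][2]-yaw).round(4),"pose",(o["ee_pos"]*1000).round(1),o["tcp_rot"].round(2),"t",o["time"],"open",o["opening"],"F",o["wrist_force"].round(1))
E
python3 - <<'E'
from h import *
c=np.array([[186,255],[259,261],[246,381],[172,374]])/3.2+[170,130]-.35
W=onplane("top",c,.026)[:,:2]*1000;print(W.round(1),W.mean(0))
z=np.load("scene0.npz");d=z["d"]
v,u=np.mgrid[:420,:560];P=bydepth("scene",np.c_[u.ravel(),v.ravel()],d.ravel()).reshape(420,560,3)*1000
for n,lo,hi,x0,x1,y0,y1 in(("short",38,52,380,530,-230,-120),("plate",20,32,380,580,20,330),("knob",105,118,590,650,70,140)):
    m=(P[...,2]>lo)&(P[...,2]<hi)&(P[...,0]>x0)&(P[...,0]<x1)&(P[...,1]>y0)&(P[...,1]<y1)&(d>0)
    vv,uu=np.nonzero(m);hh={"short":.045,"plate":.026,"knob":.112}[n]
    W=onplane("scene",np.c_[uu,vv],hh)[:,:2]*1000
    print(n,cv2.minAreaRect(W.astype(np.float32)),W.mean(0),len(W),np.median(P[m][:,2]))
shift(454,-175.5,150,0)
E
```

```text
[[529.  199.4]
 [525.5 141.8]
 [431.3 148.7]
 [435.4 206.5]] [480.30732974 174.10983136]
short ((461.04638671875, -175.7466583251953), (97.86882781982422, 55.47332763671875), 1.0697166919708252) [ 462.09190834 -175.68710011] 532 44.524352789185926
plate ((484.6311950683594, 173.20074462890625), (249.59222412109375, 157.42559814453125), 85.17144012451172) [491.98774877 175.62294637] 3150 25.953174738039984
knob ((625.693359375, 103.8294906616211), (24.333024978637695, 18.19659996032715), 2.393542528152466) [626.41550293 104.61374391] 69 111.31940020913534
shift [ 388.1 -256.1   98. ] twist 0.2787 pose [ 151.3 -528.6  247.6] [-179.93   -0.     15.97] t 0.1 open 0.0850676165225652 F [-0.  -0.  -0.4]
```

Emit:
apply_moves --motion '[{"jaw":1,"xyz":[48,-32,12],"twist":0.05},{"jaw":1,"xyz":[96,-64,24],"twist":0.1},{"jaw":1,"xyz":[144,-96,36],"twist":0.15},{"jaw":1,"xyz":[192,-128,48],"twist":0.2},{"jaw":1,"xyz":[240,-160,60],"twist":0.279}]'

```text
time: 0.72
ee_pos: [0.3388, -0.3073, 0.1877]
tcp_rot: [-180.0, -0.0, -0.2]
wrist_force: [0.1, -1.6, -0.3]
opening: 0.0852
grasp_force: 0.0
```

```bash
python3 -c "
from h import *
shift(454,-175.5,110,0)"
```

```text
shift [ 114.8 -132.1   77.7] twist -0.0027 pose [ 338.8 -307.3  187.7] [-1.8e+02 -0.0e+00 -1.6e-01] t 0.725 open 0.08524133062142757 F [ 0.1 -1.6 -0.3]
```

Emit:
apply_moves --motion '[{"jaw":1,"xyz":[38,-44,20]},{"jaw":1,"xyz":[76,-88,40]},{"jaw":1,"xyz":[115,-132,60]},{"jaw":1,"xyz":[115,-132,78]},{"jaw":1,"xyz":[115,-132,78]}]'

```text
validation failed for argument at $.mo...
```

```bash
python3 -c "
from h import *
shift(454,-175.5,39,0)
for n in('top','scene'):
    cv2.imwrite('pics/%s1.png'%n,camera(n)[0][:,:,::-1])"
```

```text
shift [ 114.8 -132.1  148.7] twist -0.0027 pose [ 338.8 -307.3  187.7] [-1.8e+02 -0.0e+00 -1.6e-01] t 0.725 open 0.08524133062142757 F [ 0.1 -1.6 -0.3]
```

Every row needs a twist value, so I'll add it.

Emit:
apply_moves --motion '[{"jaw":1,"xyz":[38,-44,20],"twist":0},{"jaw":1,"xyz":[76,-88,40],"twist":0},{"jaw":1,"xyz":[115,-132,60],"twist":0},{"jaw":1,"xyz":[115,-132,78],"twist":0},{"jaw":1,"xyz":[115,-132,78],"twist":0}]'

```text
time: 1.45
ee_pos: [0.452, -0.177, 0.1088]
tcp_rot: [-180.0, 0.2, 0.0]
wrist_force: [-0.0, -0.5, 0.3]
opening: 0.0853
grasp_force: 0.0
```

```bash
python3 -c "
from h import *
shift(454,-175.5,39,0)"
```

```text
shift [ 2.2 -1.4 69.8] twist 0.0005 pose [ 452.  -177.   108.8] [-1.7995e+02  1.7000e-01  3.0000e-02] t 1.45 open 0.08534891367964918 F [-0.  -0.5  0.3]
```

Emit:
apply_moves --motion '[{"jaw":1,"xyz":[2,-1.5,30],"twist":0},{"jaw":1,"xyz":[2,-1.5,55],"twist":0},{"jaw":1,"xyz":[2,-1.5,70],"twist":0},{"jaw":1,"xyz":[2,-1.5,70],"twist":0}]'

```text
time: 1.95
ee_pos: [0.4543, -0.1762, 0.0401]
tcp_rot: [-180.0, 0.1, -0.1]
wrist_force: [0.1, -0.1, -0.3]
opening: 0.0857
grasp_force: 0.0
```

Emit:
apply_moves --motion '[{"jaw":0,"xyz":[0,0,0],"twist":0},{"jaw":-0.2,"xyz":[0,0,0],"twist":0},{"jaw":-0.2,"xyz":[0,0,0],"twist":0},{"jaw":-0.2,"xyz":[0,0,0],"twist":0},{"jaw":-0.2,"xyz":[0,0,0],"twist":0}]' --grip_force 40

```text
time: 2.58
ee_pos: [0.4558, -0.1758, 0.0416]
tcp_rot: [179.9, -0.1, -0.0]
wrist_force: [-1.6, -0.8, 6.0]
opening: 0.0534
grasp_force: 43.2
```

```bash
python3 -c "
from h import *
shift(454,-175.5,150,0)"
```

```text
shift [  -1.6   -0.2 -108.4] twist -0.0002 pose [ 455.8 -175.8   41.6] [ 1.7993e+02 -1.1000e-01 -1.0000e-02] t 2.575 open 0.05343230051135757 F [-1.6 -0.8  6. ]
```

Emit:
apply_moves --motion '[{"jaw":-0.2,"xyz":[0,0,-20],"twist":0},{"jaw":-0.2,"xyz":[0,0,-50],"twist":0},{"jaw":-0.2,"xyz":[0,0,-85],"twist":0},{"jaw":-0.2,"xyz":[0,0,-110],"twist":0},{"jaw":-0.2,"xyz":[0,0,-110],"twist":0}]'

```text
time: 3.2
ee_pos: [0.456, -0.1757, 0.152]
tcp_rot: [179.9, -0.2, -0.0]
wrist_force: [0.2, 0.1, -3.3]
opening: 0.0532
grasp_force: 43.4
```

```bash
python3 -c "
from h import *
shift(480.6,174.6,150,-4.8)"
```

```text
shift [  24.6 -350.3    1.7] twist 0.0837 pose [ 456.  -175.7  152. ] [179.93  -0.18  -0.  ] t 3.2 open 0.053214527766709735 F [ 0.2  0.1 -3.3]
```

Emit:
apply_moves --motion '[{"jaw":-0.2,"xyz":[3,-40,0],"twist":0},{"jaw":-0.2,"xyz":[6,-90,0],"twist":0},{"jaw":-0.2,"xyz":[10,-140,0],"twist":0},{"jaw":-0.2,"xyz":[14,-190,0],"twist":0.04},{"jaw":-0.2,"xyz":[18,-240,0],"twist":0.084}]'

```text
time: 3.82
ee_pos: [0.4715, 0.0059, 0.1488]
tcp_rot: [-177.6, 0.2, -0.5]
wrist_force: [0.2, 0.1, -2.7]
opening: 0.0534
grasp_force: 43.6
```

```bash
python3 -c "
from h import *
shift(480.6,174.6,120,-4.8)"
```

```text
shift [   7.6 -167.4   35.7] twist 0.0744 pose [471.5   5.9 148.8] [-177.64    0.18   -0.54] t 3.825 open 0.05341968633465111 F [ 0.2  0.1 -2.7]
```

Emit:
apply_moves --motion '[{"jaw":-0.2,"xyz":[2,-30,0],"twist":0},{"jaw":-0.2,"xyz":[4,-70,0],"twist":0},{"jaw":-0.2,"xyz":[0,-100,0],"twist":0},{"jaw":-0.2,"xyz":[0,-100,0],"twist":0},{"jaw":-0.2,"xyz":[0,-100,0],"twist":0}]'

```text
time: 4.45
ee_pos: [0.4764, 0.0495, 0.1543]
tcp_rot: [-175.4, 0.2, 3.4]
wrist_force: [0.6, -0.2, -2.3]
opening: 0.0529
grasp_force: 43.6
```

Emit:
apply_moves --motion '[{"jaw":-0.2,"xyz":[0,0,0],"twist":0},{"jaw":-0.2,"xyz":[0,0,0],"twist":0}]'

```text
time: 4.7
ee_pos: [0.4765, 0.0493, 0.1543]
tcp_rot: [-175.4, 0.2, 3.4]
wrist_force: [-0.3, -0.3, -3.5]
opening: 0.053
grasp_force: 43.6
```

```bash
python3 -c "
from h import *
shift(480.6,174.6,120,-4.8)
for n in('top','scene'):
    im,d=camera(n);cv2.imwrite('pics/%s2.png'%n,im[:,:,::-1]);np.savez(n+'2.npz',im=im,d=d)"
```

```text
shift [  11.6 -121.7   44.2] twist 0.1429 pose [476.5  49.3 154.3] [-1.7539e+02  1.6000e-01  3.3900e+00] t 4.7 open 0.052994547163534696 F [-0.3 -0.3 -3.5]
```

View pics/scene2.png

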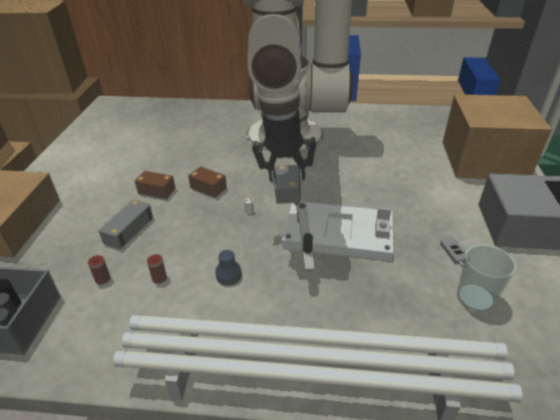

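The pack is held near (287,185), clear of the bar, but the arm has stopped short of its target and tilted by 4.6°. I'll check the joints.

```bash
python3 -c "
from h import *
o=sensors.get_obs();print(o['q'],o['qd'],o['joint_efforts'])"
```

```text
[  3.33549515  -5.48948699 -10.83964076  84.81444004   4.61448136
 179.9435633 ] [ 0.08858849  0.06343172 -0.02435633  0.08264933 -0.07046017 -0.0448569 ] [-3.54700183e-03 -4.21923387e+01  4.83547318e+01  3.84609075e-02
  3.18579599e-01  2.17080024e-04]
```

q6 is at its 180° limit. The pack fits either way round, so I'll turn the tool about half a turn back, to yaw 175.2°, which brings q6 to about 25°.

Emit:
apply_moves --motion '[{"jaw":-0.2,"xyz":[0,0,0],"twist":-0.17},{"jaw":-0.2,"xyz":[0,0,0],"twist":-0.34},{"jaw":-0.2,"xyz":[0,0,0],"twist":-0.51},{"jaw":-0.2,"xyz":[0,0,0],"twist":-0.68},{"jaw":-0.2,"xyz":[0,0,0],"twist":-0.85}]'

```text
time: 5.42
ee_pos: [0.4765, 0.0495, 0.1543]
tcp_rot: [-176.8, -3.4, 52.3]
wrist_force: [-0.5, 0.2, -2.1]
opening: 0.053
grasp_force: 43.6
```

Emit:
apply_moves --motion '[{"jaw":-0.2,"xyz":[0,0,0],"twist":-0.17},{"jaw":-0.2,"xyz":[0,0,0],"twist":-0.34},{"jaw":-0.2,"xyz":[0,0,0],"twist":-0.51},{"jaw":-0.2,"xyz":[0,0,0],"twist":-0.68},{"jaw":-0.2,"xyz":[0,0,0],"twist":-0.85}]'

```text
time: 6.05
ee_pos: [0.4765, 0.0495, 0.1543]
tcp_rot: [179.5, -4.6, 101.1]
wrist_force: [-1.0, 0.2, -3.2]
opening: 0.0529
grasp_force: 43.6
```

```bash
python3 -c "
from h import *
shift(480.6,174.6,150,175.2);print(sensors.get_obs()['q'])"
```

```text
shift [121.2  28.1  14.3] twist -1.2926 pose [476.5  49.5 154.3] [179.54  -4.6  101.14] t 6.05 open 0.05294488278009603 F [-1.   0.2 -3.2]
[  3.34659139  -5.4856278  -10.83760437  84.81410427   4.61573742
  82.21876493]
```

Emit:
apply_moves --motion '[{"jaw":-0.2,"xyz":[0,0,0],"twist":-0.18},{"jaw":-0.2,"xyz":[0,0,0],"twist":-0.36},{"jaw":-0.2,"xyz":[0,0,0],"twist":-0.54},{"jaw":-0.2,"xyz":[0,0,0],"twist":-0.72},{"jaw":-0.2,"xyz":[0,0,0],"twist":-0.9}]'

```text
time: 6.68
ee_pos: [0.4765, 0.0495, 0.1543]
tcp_rot: [176.1, -2.5, 152.8]
wrist_force: [-0.0, 0.3, -2.7]
opening: 0.0527
grasp_force: 43.6
```

Emit:
apply_moves --motion '[{"jaw":-0.2,"xyz":[0,0,0],"twist":-0.18},{"jaw":-0.2,"xyz":[0,0,0],"twist":-0.36},{"jaw":-0.2,"xyz":[0,0,0],"twist":-0.54},{"jaw":-0.2,"xyz":[0,0,0],"twist":-0.72},{"jaw":-0.2,"xyz":[0,0,0],"twist":-0.9}]'

```text
time: 7.3
ee_pos: [0.4765, 0.0495, 0.1543]
tcp_rot: [175.6, 1.5, -155.8]
wrist_force: [-0.4, 0.7, -2.0]
opening: 0.0531
grasp_force: 43.6
```

Emit:
apply_moves --motion '[{"jaw":-0.2,"xyz":[0,0,0],"twist":-0.18},{"jaw":-0.2,"xyz":[0,0,0],"twist":-0.36},{"jaw":-0.2,"xyz":[0,0,0],"twist":-0.54},{"jaw":-0.2,"xyz":[0,0,0],"twist":-0.72},{"jaw":-0.2,"xyz":[0,0,0],"twist":-0.9}]'

```text
time: 7.92
ee_pos: [0.4765, 0.0495, 0.1543]
tcp_rot: [178.5, 4.4, -104.2]
wrist_force: [-0.4, 0.0, -2.3]
opening: 0.053
grasp_force: 43.6
```

Emit:
apply_moves --motion '[{"jaw":-0.2,"xyz":[0,0,0],"twist":-0.18},{"jaw":-0.2,"xyz":[0,0,0],"twist":-0.36},{"jaw":-0.2,"xyz":[0,0,0],"twist":-0.54},{"jaw":-0.2,"xyz":[0,0,0],"twist":-0.72},{"jaw":-0.2,"xyz":[0,0,0],"twist":-0.9}]'

```text
time: 8.55
ee_pos: [0.4765, 0.0494, 0.1543]
tcp_rot: [-177.6, 3.9, -52.5]
wrist_force: [-0.6, 0.0, -2.6]
opening: 0.0532
grasp_force: 43.6
```

Emit:
apply_moves --motion '[{"jaw":-0.2,"xyz":[0,0,0],"twist":-0.18},{"jaw":-0.2,"xyz":[0,0,0],"twist":-0.36},{"jaw":-0.2,"xyz":[0,0,0],"twist":-0.54},{"jaw":-0.2,"xyz":[0,0,0],"twist":-0.72},{"jaw":-0.2,"xyz":[0,0,0],"twist":-0.88}]'

```text
time: 9.18
ee_pos: [0.4765, 0.0494, 0.1543]
tcp_rot: [-175.4, 0.6, -2.2]
wrist_force: [-0.5, -0.6, -2.4]
opening: 0.0532
grasp_force: 43.6
```

```bash
python3 -c "
from h import *
shift(476.5,39.5,154,3.4);print(sensors.get_obs()['q'])"
```

```text
shift [ 0.4  9.9 -0.5] twist -0.0973 pose [476.5  49.4 154.3] [-175.42    0.61   -2.17] t 9.175 open 0.053153703224162206 F [-0.5 -0.6 -2.4]
[   3.34428351   -5.48731749  -10.83724918   84.81481269    4.61347668
 -174.46461371]
```

Emit:
apply_moves --motion '[{"jaw":-0.2,"xyz":[0,0,0],"twist":-0.095},{"jaw":-0.2,"xyz":[0,15,0],"twist":-0.095},{"jaw":-0.2,"xyz":[0,30,0],"twist":-0.095}]'

```text
time: 9.55
ee_pos: [0.4746, 0.0337, 0.1518]
tcp_rot: [-176.0, 0.2, 1.7]
wrist_force: [-0.1, 0.1, -1.7]
opening: 0.0528
grasp_force: 43.6
```

```bash
python3 -c "
from h import *
shift(476.5,9.5,154,3.4);print(sensors.get_obs()['q'])"
```

```text
shift [ 1.2 24.  -3.9] twist -0.0291 pose [474.6  33.7 151.8] [-176.04    0.22    1.73] t 9.55 open 0.05278837975488743 F [-0.1  0.1 -1.7]
[   1.82701454   -5.86878029  -11.44208885   84.63569436    3.95967759
 -179.90444085]
```

The trick works: q5 and the tilt are both falling. I'll continue.

Emit:
apply_moves --motion '[{"jaw":-0.2,"xyz":[0,15,0],"twist":0},{"jaw":-0.2,"xyz":[0,30,0],"twist":0},{"jaw":-0.2,"xyz":[0,45,0],"twist":0},{"jaw":-0.2,"xyz":[0,45,0],"twist":0}]'

```text
time: 10.05
ee_pos: [0.4761, 0.0136, 0.1487]
tcp_rot: [-177.1, 0.2, -0.1]
wrist_force: [0.8, 1.0, -2.2]
opening: 0.0529
grasp_force: 43.6
```

```bash
python3 -c "
from h import *
shift(476.5,9.5,154,3.4);print(sensors.get_obs()['q'])"
```

```text
shift [ 0.4  3.8 -5.5] twist -0.0608 pose [476.1  13.6 148.7] [-1.7706e+02  2.3000e-01 -8.0000e-02] t 10.05 open 0.05294798177601265 F [ 0.8  1.  -2.2]
[-1.70220729e-02 -5.74170070e+00 -1.16365499e+01  8.43324664e+01
  2.93754163e+00 -1.79935974e+02]
```

Emit:
apply_moves --motion '[{"jaw":-0.2,"xyz":[0,20,-2],"twist":0},{"jaw":-0.2,"xyz":[0,40,-4],"twist":0},{"jaw":-0.2,"xyz":[0,60,-5],"twist":0},{"jaw":-0.2,"xyz":[0,80,-5],"twist":0},{"jaw":-0.2,"xyz":[0,80,-5],"twist":0}]'

```text
time: 10.68
ee_pos: [0.4786, -0.0232, 0.1495]
tcp_rot: [-178.9, 0.3, -3.4]
wrist_force: [0.4, 0.4, -2.2]
opening: 0.0531
grasp_force: 43.6
```

```bash
python3 -c "
from h import *
shift(476.5,9.5,154,3.4);print(sensors.get_obs()['q'])"
```

```text
shift [ -4.1 -32.6  -3.9] twist -0.1193 pose [478.6 -23.2 149.5] [-178.93    0.29   -3.43] t 10.675 open 0.05311863623828124 F [ 0.4  0.4 -2.2]
[  -3.37685549   -5.27168038  -11.08246722   84.4778304     1.06962014
 -179.94327015]
```

Emit:
apply_moves --motion '[{"jaw":-0.2,"xyz":[0,20,-1],"twist":0},{"jaw":-0.2,"xyz":[0,40,-1],"twist":0},{"jaw":-0.2,"xyz":[0,45,-1],"twist":0},{"jaw":-0.2,"xyz":[0,45,-1],"twist":0}]'

```text
time: 11.18
ee_pos: [0.4781, -0.0434, 0.1498]
tcp_rot: [-180.0, 0.3, -5.3]
wrist_force: [0.5, 0.4, -2.1]
opening: 0.0532
grasp_force: 43.6
```

```bash
python3 -c "
from h import *
shift(476.5,9.5,154,3.4);print(sensors.get_obs()['q'])"
```

```text
shift [ -6.5 -52.5  -4.1] twist -0.1512 pose [478.1 -43.4 149.8] [-179.96    0.29   -5.26] t 11.175 open 0.053222090842241075 F [ 0.5  0.4 -2.1]
[-5.20571011e+00 -5.13698375e+00 -1.09145317e+01  8.45128891e+01
  3.88825805e-02 -1.79943220e+02]
```

Now it's upright. I'll twist +3.13 rad back to yaw 175.2°.

Emit:
apply_moves --motion '[{"jaw":-0.2,"xyz":[0,0,0],"twist":0.18},{"jaw":-0.2,"xyz":[0,0,0],"twist":0.36},{"jaw":-0.2,"xyz":[0,0,0],"twist":0.54},{"jaw":-0.2,"xyz":[0,0,0],"twist":0.72},{"jaw":-0.2,"xyz":[0,0,0],"twist":0.9}]'

```text
time: 11.8
ee_pos: [0.4781, -0.043, 0.1498]
tcp_rot: [179.8, 0.2, -57.1]
wrist_force: [0.6, 0.8, -2.8]
opening: 0.0533
grasp_force: 43.6
```

Emit:
apply_moves --motion '[{"jaw":-0.2,"xyz":[0,0,0],"twist":0.18},{"jaw":-0.2,"xyz":[0,0,0],"twist":0.36},{"jaw":-0.2,"xyz":[0,0,0],"twist":0.54},{"jaw":-0.2,"xyz":[0,0,0],"twist":0.72},{"jaw":-0.2,"xyz":[0,0,0],"twist":0.9}]'

```text
time: 12.42
ee_pos: [0.4781, -0.043, 0.1498]
tcp_rot: [179.7, -0.0, -108.7]
wrist_force: [-0.2, -0.3, -2.6]
opening: 0.0531
grasp_force: 43.6
```

Emit:
apply_moves --motion '[{"jaw":-0.2,"xyz":[0,0,0],"twist":0.18},{"jaw":-0.2,"xyz":[0,0,0],"twist":0.36},{"jaw":-0.2,"xyz":[0,0,0],"twist":0.54},{"jaw":-0.2,"xyz":[0,0,0],"twist":0.72},{"jaw":-0.2,"xyz":[0,0,0],"twist":0.9}]'

```text
time: 13.05
ee_pos: [0.4781, -0.043, 0.1498]
tcp_rot: [179.8, -0.2, -160.3]
wrist_force: [0.1, 0.8, -1.9]
opening: 0.0532
grasp_force: 43.6
```

Emit:
apply_moves --motion '[{"jaw":-0.2,"xyz":[0,0,0],"twist":0.18},{"jaw":-0.2,"xyz":[0,0,0],"twist":0.36},{"jaw":-0.2,"xyz":[0,0,0],"twist":0.43},{"jaw":-0.2,"xyz":[0,0,0],"twist":0.43}]'

```text
time: 13.55
ee_pos: [0.4781, -0.0431, 0.1498]
tcp_rot: [180.0, -0.3, 175.5]
wrist_force: [-0.6, -0.6, -2.8]
opening: 0.0532
grasp_force: 43.6
```

```bash
python3 -c "
from h import *
shift(480.6,174.6,150,175.2);print(sensors.get_obs()['q'])"
```

```text
shift [ 14.7 217.2   0. ] twist 0.0048 pose [478.1 -43.1 149.8] [179.96  -0.29 175.47] t 13.55 open 0.05323141900280009 F [-0.6 -0.6 -2.8]
[-5.17014594e+00 -5.14034618e+00 -1.09173739e+01  8.45129004e+01
  3.96268581e-02 -6.42607843e-01]
```

Emit:
apply_moves --motion '[{"jaw":-0.2,"xyz":[3,50,0],"twist":0},{"jaw":-0.2,"xyz":[7,105,0],"twist":0},{"jaw":-0.2,"xyz":[11,160,0],"twist":0},{"jaw":-0.2,"xyz":[14,205,0],"twist":0.005},{"jaw":-0.2,"xyz":[15,217,0],"twist":0.005}]'

```text
time: 14.18
ee_pos: [0.4802, 0.1766, 0.1498]
tcp_rot: [180.0, -0.3, 175.4]
wrist_force: [0.4, 0.2, -2.4]
opening: 0.0529
grasp_force: 43.8
```

Emit:
apply_moves --motion '[{"jaw":-0.2,"xyz":[0,0,0],"twist":0},{"jaw":-0.2,"xyz":[0,0,0],"twist":0}]'

```text
time: 14.42
ee_pos: [0.4806, 0.1733, 0.15]
tcp_rot: [180.0, -0.3, 175.1]
wrist_force: [0.3, -0.9, -2.3]
opening: 0.053
grasp_force: 43.8
```

```bash
python3 - <<'E'
from h import *
shift(480.6,174.6,75,175.2)
for n in('top','scene'):
    im,d=camera(n);cv2.imwrite('pics/%s3.png'%n,im[:,:,::-1]);np.savez(n+'3.npz',im=im,d=d)
    v,u=np.mgrid[:420,:560];P=bydepth(n,np.c_[u.ravel(),v.ravel()],d.ravel()).reshape(420,560,3)*1000
    m=(P[...,2]>149)&(P[...,2]<163)&(abs(P[...,0]-480)<65)&(abs(P[...,1]-175)<32)
    print(n,P[m].min(0).round(1),P[m].max(0).round(1),np.median(P[m],0).round(1),m.sum())
a=cv2.imread('pics/scene3.png')[130:280,240:440];a=cv2.resize(a,(800,600),interpolation=cv2.INTER_CUBIC)
cv2.imwrite('pics/s3c.png',a)
E
```

```text
shift [-0.3  1.3 75. ] twist -0.0015 pose [480.6 173.3 150. ] [179.99  -0.29 175.11] t 14.425 open 0.05296143918893891 F [ 0.3 -0.9 -2.3]
top [509.1 143.7 149.2] [522.7 152.5 158.8] [517.5 147.6 153.9] 21
scene [436.9 143.2 149.1] [529.3 206.4 162.7] [489.3 173.6 153.2] 625
```

View pics/s3c.png

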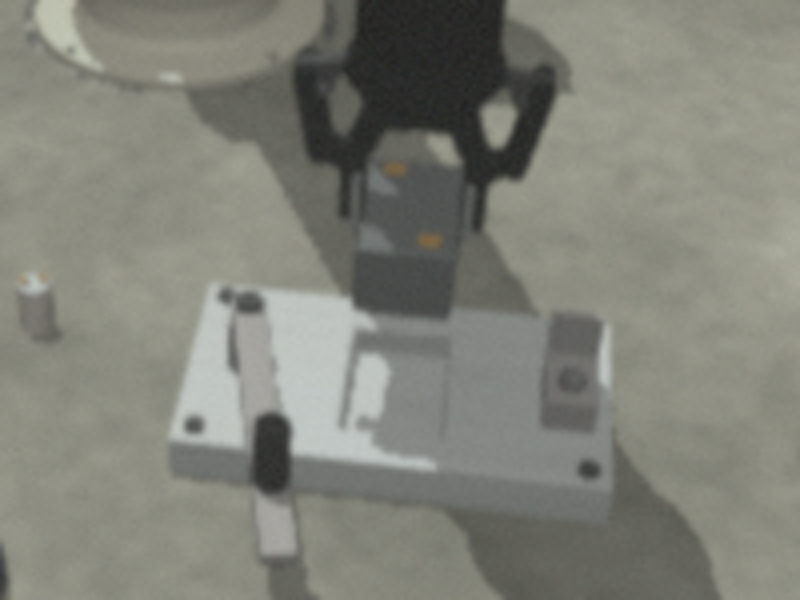

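The pack hangs level over the pocket, front top edge at crop (359,250)–(462,255). The bar is out of the way. Now I'll measure the pack's offset along x from that edge against the plate's front edge in the same camera.

```bash
python3 - <<'E'
from h import *
f=lambda c:np.array(c,float)/4+[240,130]-.375
print("pack front top",(onplane("scene",f([[359,250],[462,255]]),.1534)*1000).round(1))
print("pack front bottom",(onplane("scene",f([[354,306],[450,318]]),.1084)*1000).round(1))
print("plate front top",(onplane("scene",f([[171,442],[610,493]]),.026)*1000).round(1))
z=np.load("scene3.npz");d=z["d"];g=cv2.cvtColor(z["im"],cv2.COLOR_RGB2GRAY).astype(float)
# depth points on pack's front face: x value
v,u=np.mgrid[:420,:560];P=bydepth("scene",np.c_[u.ravel(),v.ravel()],d.ravel()).reshape(420,560,3)*1000
F=P[196:205,333:350].reshape(-1,3);print("face x",np.median(F,0).round(1),F[:,0].std())
G=P[249:251,285:390].reshape(-1,3);print("plate face?",np.median(G,0).round(1))
T=P[172:190,334:352].reshape(-1,3);print("top",np.median(T,0).round(1))
for s in (0,):
  E=np.array([[-1,-1],[1,-1]])
R=np.deg2rad(-4.8);c=np.array([480.6,174.6]);ex=np.array([np.cos(R),np.sin(R)])
print("expected plate front mid",c+75*ex,"pack front mid if centred",c+45*ex)
E
```

```text
pack front top [[525.  144.4 153.4]
 [525.1 198.8 153.4]]
pack front bottom [[516.1 144.1 108.4]
 [522.4 196.6 108.4]]
plate front top [[546.1  44.4  26. ]
 [566.6 290.   26. ]]
face x [525.9 170.1 134.3] 61.80169683864139
plate face? [556.9 169.8  19.4]
top [479.8 172.  153.4]
expected plate front mid [555.33696444 168.32416175] pack front mid if centred [525.44217867 170.83449705]
```

```bash
python3 - <<'E'
from h import *
z=np.load("scene3.npz");d=z["d"]
v,u=np.mgrid[:420,:560];P=bydepth("scene",np.c_[u.ravel(),v.ravel()],d.ravel()).reshape(420,560,3)*1000
def face(m,n,z0,z1):
    Q=P[m];b,a=np.polyfit(Q[:,1],Q[:,0],1)
    for _ in range(4):
        k=abs(Q[:,0]-a-b*Q[:,1])<3;b,a=np.polyfit(Q[k,1],Q[k,0],1)
    print(n,"x at y=170:",round(a+b*170,2),"ang",np.degrees(np.arctan(b)).round(2),k.sum())
    m2=m&(abs(P[...,0]-a-b*P[...,1])<5)
    e=[(P[r][m2[r]][:,1].min(),P[r][m2[r]][:,1].max()) for r in range(420) if m2[r].sum()>10]
    print("  y ext",np.median(e,0).round(1),len(e))
x,y,h=P[...,0],P[...,1],P[...,2]
face((h>117)&(h<145)&(x>510)&(x<540)&(y>130)&(y<215),"pack",0,0)
face((h>6)&(h<21)&(x>535)&(x<580)&(y>40)&(y<300),"plate",0,0)
m=(h>149)&(h<157)&(x>470)&(x<522)&(y>130)&(y<215)
e=[(P[r][m[r]][:,1].min(),P[r][m[r]][:,1].max(),np.median(P[r][m[r]][:,0])) for r in range(420) if m[r].sum()>10]
print("top rows",np.round(e,1))
E
```

```text
pack x at y=170: 525.77 ang 4.22 242
  y ext [143.3 195. ] 11
plate x at y=170: 555.81 ang 4.75 477
  y ext [115.6 214.4] 15
top rows [[147.4 197.9 473.3]
 [136.4 198.1 477.6]
 [134.3 197.9 480.9]
 [134.5 197.8 484.9]
 [141.1 210.1 489. ]
 [141.2 210.4 492.8]
 [145.5 210.4 495.7]
 [145.5 208.5 499.5]
 [145.6 204.2 504. ]
 [145.7 197.1 507.9]
 [143.6 197.  511.1]
 [143.6 197.2 515.2]
 [143.7 197.  518.3]
 [156.4 197.  520.3]]
```

Relative x is exact (30.0 mm). Y needs about +1.3 mm. Then lower.

Emit:
apply_moves --motion '[{"jaw":-0.2,"xyz":[0,1.4,20],"twist":-0.001},{"jaw":-0.2,"xyz":[0,1.4,45],"twist":-0.001},{"jaw":-0.2,"xyz":[0,1.4,65],"twist":-0.001},{"jaw":-0.2,"xyz":[0,1.4,75],"twist":-0.001},{"jaw":-0.2,"xyz":[0,1.4,75],"twist":-0.001}]'

```text
time: 15.15
ee_pos: [0.4801, 0.1752, 0.0748]
tcp_rot: [180.0, -0.3, 175.2]
wrist_force: [-0.4, -1.0, -1.4]
opening: 0.0532
grasp_force: 43.8
```

```bash
python3 - <<'E'
from h import *
shift(480.6,174.6,50,175.2)
E
```

```text
shift [-0.7 -0.6 24.8] twist -0.0008 pose [480.1 175.2  74.8] [179.98  -0.33 175.15] t 15.15 open 0.053188894281372065 F [-0.4 -1.  -1.4]
```

Emit:
apply_moves --motion '[{"jaw":-0.2,"xyz":[-0.5,-0.5,5],"twist":0},{"jaw":-0.2,"xyz":[-0.5,-0.5,8],"twist":0},{"jaw":-0.2,"xyz":[-0.5,-0.5,11],"twist":0},{"jaw":-0.2,"xyz":[-0.5,-0.5,13],"twist":0},{"jaw":-0.2,"xyz":[-0.5,-0.5,15],"twist":0}]'

```text
time: 15.78
ee_pos: [0.4806, 0.1753, 0.0599]
tcp_rot: [180.0, -0.3, 175.2]
wrist_force: [0.4, 0.9, -2.8]
opening: 0.0532
grasp_force: 43.8
```

The pack is below the rim with no contact force. I'll continue to the floor.

Emit:
apply_moves --motion '[{"jaw":-0.2,"xyz":[0,0,3],"twist":0},{"jaw":-0.2,"xyz":[0,0,6],"twist":0},{"jaw":-0.2,"xyz":[0,0,8],"twist":0},{"jaw":-0.2,"xyz":[0,0,9.5],"twist":0},{"jaw":-0.2,"xyz":[0,0,10.5],"twist":0}]'

```text
time: 16.4
ee_pos: [0.4805, 0.1753, 0.0497]
tcp_rot: [180.0, -0.3, 175.2]
wrist_force: [-3.7, -2.2, 5.0]
opening: 0.0533
grasp_force: 44.9
```

Contact at the expected height. Release and rise.

Emit:
apply_moves --motion '[{"jaw":0.6,"xyz":[0,0,0],"twist":0},{"jaw":1,"xyz":[0,0,0],"twist":0},{"jaw":1,"xyz":[0,0,0],"twist":0},{"jaw":1,"xyz":[0,0,-20],"twist":0},{"jaw":1,"xyz":[0,0,-50],"twist":0}]'

```text
time: 17.02
ee_pos: [0.4803, 0.175, 0.0994]
tcp_rot: [-180.0, -0.4, 175.2]
wrist_force: [0.0, 0.1, -0.3]
opening: 0.0851
grasp_force: 0.0
```

Emit:
apply_moves --motion '[{"jaw":1,"xyz":[0,0,-30],"twist":0},{"jaw":1,"xyz":[-40,0,-45],"twist":0},{"jaw":1,"xyz":[-80,0,-45],"twist":0},{"jaw":1,"xyz":[-80,0,-45],"twist":0}]'

```text
time: 17.52
ee_pos: [0.5625, 0.1681, 0.1433]
tcp_rot: [180.0, -0.3, 175.1]
wrist_force: [-0.4, -0.8, -0.3]
opening: 0.0855
grasp_force: 0.0
```

```bash
python3 - <<'E'
from h import *
shift(620,105,145,175.2);print(sensors.get_obs()['q'])
for n in('top','scene'):
    im,d=camera(n);cv2.imwrite('pics/%s4.png'%n,im[:,:,::-1]);np.savez(n+'4.npz',im=im,d=d)
    v,u=np.mgrid[:420,:560];P=bydepth(n,np.c_[u.ravel(),v.ravel()],d.ravel()).reshape(420,560,3)*1000
    m=(P[...,2]>45)&(P[...,2]<63)&(abs(P[...,0]-480)<48)&(abs(P[...,1]-175)<30)
    for a,b in((435,465),(465,495),(495,525)):
        k=m&(P[...,0]>a)&(P[...,0]<b);print(n,k.sum(),np.median(P[k],0).round(1) if k.any() else "")
a=cv2.imread('pics/scene4.png')[130:280,240:440];cv2.imwrite('pics/s4c.png',cv2.resize(a,(800,600),interpolation=cv2.INTER_CUBIC))
E
```

```text
shift [-62.6 -58.   -2.1] twist -0.0013 pose [562.5 168.1 143.3] [179.98  -0.31 175.13] t 17.525 open 0.08546124349573152 F [-0.4 -0.8 -0.3]
[16.57427831  9.50814947  3.46040185 84.23476082  0.13277536 21.44643063]
top 0 
top 0 
top 0 
scene 153 [451.9 177.1  52.9]
scene 185 [479.1 174.5  52.8]
scene 224 [512.1 171.7  52.8]
```

View pics/s4c.png

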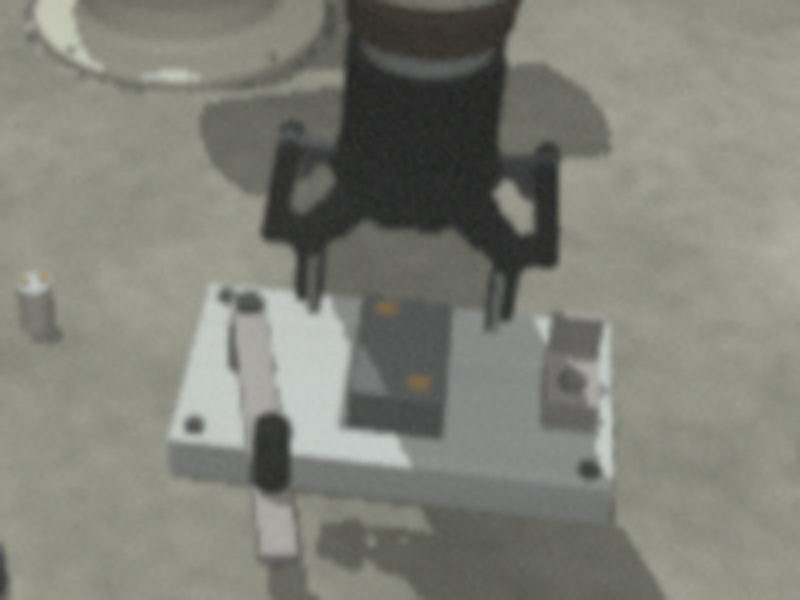

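The pack is seated level in the pocket, with its top at z = 52.8 mm (53 expected). Next comes the knob at crop (270,450): move above it with the fingers closing along the tangent (yaw 187.7°).

Emit:
apply_moves --motion '[{"jaw":1,"xyz":[-20,-18,-4],"twist":-0.05},{"jaw":1,"xyz":[-45,-40,-4],"twist":-0.15},{"jaw":1,"xyz":[-63,-58,-4],"twist":-0.22},{"jaw":1,"xyz":[-63,-58,-4],"twist":-0.22},{"jaw":1,"xyz":[-63,-58,-4],"twist":-0.22}]'

```text
time: 18.25
ee_pos: [0.6179, 0.1059, 0.148]
tcp_rot: [179.9, -0.3, -172.2]
wrist_force: [-0.4, -0.1, 0.6]
opening: 0.0853
grasp_force: 0.0
```

```bash
python3 - <<'E'
from h import *
shift(621,105,98,187.7);print(sensors.get_obs()['q'])
E
```

```text
shift [-3.2 -1.4 50. ] twist -6.2823 pose [617.9 105.9 148. ] [ 179.89   -0.29 -172.25] t 18.25 open 0.08532578710121846 F [-0.4 -0.1  0.6]
[ 9.67102665 15.02352564 10.43995551 85.6997856   0.12154153  1.92052066]
```

Emit:
apply_moves --motion '[{"jaw":1,"xyz":[-3,-1,25],"twist":0},{"jaw":1,"xyz":[-3,-1,45],"twist":0},{"jaw":1,"xyz":[-3,-1,50],"twist":0},{"jaw":0,"xyz":[-3,-1,50],"twist":0},{"jaw":-0.4,"xyz":[-3,-1,50],"twist":0}]' --grip_force 20

```text
time: 18.88
ee_pos: [0.6219, 0.1051, 0.0989]
tcp_rot: [179.9, -0.2, -172.2]
wrist_force: [-0.0, 0.1, 0.7]
opening: 0.0517
grasp_force: 0.0
```

Emit:
apply_moves --motion '[{"jaw":-0.7,"xyz":[0,0,0],"twist":0},{"jaw":-0.8,"xyz":[0,0,0],"twist":0},{"jaw":-0.8,"xyz":[0,0,0],"twist":0},{"jaw":-0.8,"xyz":[0,0,0],"twist":0}]'

```text
time: 19.38
ee_pos: [0.6218, 0.1048, 0.0983]
tcp_rot: [179.9, -0.2, -172.2]
wrist_force: [-0.9, 0.1, 6.5]
opening: 0.0191
grasp_force: 22.2
```

```bash
cat > arc.py <<'E'
from h import *
import sys
# rows along the arc about the hinge, from present pose, by bar angle phi (deg, world)
o=sensors.get_obs();from scipy.spatial.transform import Rotation as Ro
R=Ro.from_euler("xyz",o["tcp_rot"],degrees=True).as_matrix();h=np.array([473.3,85.3])
p=o["ee_pos"]*1000;r=p[:2]-h;ph=np.degrees(np.arctan2(r[1],r[0]));yaw=o["tcp_rot"][2]%360
print("phi",ph.round(2),"r",np.hypot(*r).round(1),"yaw",yaw.round(2),"pose",p.round(1),"open",o["opening"],"F",o["wrist_force"].round(1),"q6",o["q"][5].round(1))
for a in map(float,sys.argv[1:]):
    t=np.r_[h+150*np.array([np.cos(np.radians(a)),np.sin(np.radians(a))]),98]
    print(a,(R.T@(t-p)).round(1),"twist",np.radians(yaw-a-180).round(3))
E
python3 arc.py 15 23 31 39 47
```

```text
phi 7.48 r 149.8 yaw 187.79 pose [621.8 104.8  98.3] open 0.01910562409808892 F [-0.9  0.1  6.5] q6 1.7
15.0 [ 1.  19.6  0.4] twist -0.126
23.0 [ 5.  40.2  0.4] twist -0.265
31.0 [11.9 59.9  0.5] twist -0.405
39.0 [21.5 78.5  0.6] twist -0.545
47.0 [33.6 95.6  0.6] twist -0.684
```

Gripped the knob (19 mm, 22 N). Now swing along the arc.

Emit:
apply_moves --motion '[{"jaw":-0.8,"xyz":[1,19.6,-1],"twist":-0.126},{"jaw":-0.8,"xyz":[5,40.2,-1],"twist":-0.265},{"jaw":-0.8,"xyz":[11.9,59.9,-1],"twist":-0.405},{"jaw":-0.8,"xyz":[21.5,78.5,-1],"twist":-0.545},{"jaw":-0.8,"xyz":[33.6,95.6,-1],"twist":-0.684}]'

```text
time: 20.0
ee_pos: [0.5744, 0.1947, 0.0984]
tcp_rot: [179.8, -0.3, -132.8]
wrist_force: [-3.5, -4.7, 1.5]
opening: 0.0193
grasp_force: 22.1
```

Emit:
apply_moves --motion '[{"jaw":-0.8,"xyz":[0,0,0],"twist":0},{"jaw":-0.8,"xyz":[0,0,0],"twist":0}]'

```text
time: 20.25
ee_pos: [0.5749, 0.1943, 0.0984]
tcp_rot: [179.7, -0.3, -133.1]
wrist_force: [-3.0, -4.0, -1.2]
opening: 0.0187
grasp_force: 21.9
```

```bash
python3 arc.py 54 61 68 74 78 
```

```text
phi 47.01 r 149.0 yaw 226.88 pose [574.9 194.3  98.4] open 0.01872784140803023 F [-3.  -4.  -1.2] q6 -28.3
54.0 [ 0.1 18.2  0.5] twist -0.124
61.0 [ 3.5 36.2  0.6] twist -0.246
68.0 [ 9.  53.7  0.7] twist -0.369
74.0 [15.4 68.   0.8] twist -0.473
78.0 [20.5 77.2  0.9] twist -0.543
```

Emit:
apply_moves --motion '[{"jaw":-0.8,"xyz":[0.5,18.2,0],"twist":-0.124},{"jaw":-0.8,"xyz":[4,36.2,0],"twist":-0.246},{"jaw":-0.8,"xyz":[9.5,53.7,0],"twist":-0.369},{"jaw":-0.8,"xyz":[16,68,0],"twist":-0.473},{"jaw":-0.8,"xyz":[21,77.2,0],"twist":-0.543}]'

```text
time: 20.88
ee_pos: [0.5039, 0.2307, 0.0984]
tcp_rot: [179.7, -0.2, -101.9]
wrist_force: [-1.6, -8.7, -3.0]
opening: 0.0195
grasp_force: 21.8
```

Emit:
apply_moves --motion '[{"jaw":-0.8,"xyz":[0,0,0],"twist":0},{"jaw":-0.8,"xyz":[0,0,0],"twist":0}]'

```text
time: 21.12
ee_pos: [0.5043, 0.2306, 0.0985]
tcp_rot: [179.7, -0.2, -102.1]
wrist_force: [-2.2, -7.3, -2.9]
opening: 0.0193
grasp_force: 21.8
```

```bash
python3 arc.py 80 82 84 85.2 86 
```

```text
phi 77.96 r 148.5 yaw 257.92 pose [504.3 230.6  98.5] open 0.019307688693027233 F [-2.2 -7.3 -2.9] q6 -53.4
80.0 [-1.4  5.3  0.5] twist -0.036
82.0 [-1.1 10.6  0.5] twist -0.071
84.0 [-0.6 15.8  0.6] twist -0.106
85.2 [-0.3 18.9  0.6] twist -0.127
86.0 [ 0.  21.   0.6] twist -0.141
```

Emit:
apply_moves --motion '[{"jaw":-0.8,"xyz":[0.5,5.3,0],"twist":-0.036},{"jaw":-0.8,"xyz":[0.7,10.6,0],"twist":-0.071},{"jaw":-0.8,"xyz":[1,15.8,0],"twist":-0.106},{"jaw":-0.8,"xyz":[1.2,19,0],"twist":-0.127},{"jaw":-0.8,"xyz":[1.2,20.5,0],"twist":-0.127}]'

```text
time: 21.75
ee_pos: [0.486, 0.2332, 0.0986]
tcp_rot: [179.9, -0.2, -94.8]
wrist_force: [14.9, -11.7, -11.3]
opening: 0.0197
grasp_force: 21.3
```

```bash
python3 arc.py 85.2 86 87
```

```text
phi 85.11 r 148.5 yaw 265.16 pose [486.  233.2  98.6] open 0.01965819931922893 F [ 14.9 -11.7 -11.3] q6 -59.5
85.2 [-1.5  0.2  0.6] twist -0.001
86.0 [-1.5  2.3  0.6] twist -0.015
87.0 [-1.4  4.9  0.6] twist -0.032
```

The arm sits at the stop (phi 85.1°, 15 N). I'll release and rise.

Emit:
apply_moves --motion '[{"jaw":-0.8,"xyz":[0,0,0],"twist":0},{"jaw":0,"xyz":[0,0,0],"twist":0},{"jaw":0.3,"xyz":[0,0,0],"twist":0},{"jaw":0.3,"xyz":[0,0,0],"twist":0},{"jaw":0.3,"xyz":[0,0,-30],"twist":0}]'

```text
time: 22.38
ee_pos: [0.4833, 0.2349, 0.1279]
tcp_rot: [179.5, -0.1, -94.6]
wrist_force: [0.6, 0.3, 0.2]
opening: 0.0554
grasp_force: 0.0
```

Emit:
apply_moves --motion '[{"jaw":0.3,"xyz":[0,0,-50],"twist":0},{"jaw":0.3,"xyz":[40,0,-90],"twist":0},{"jaw":0.3,"xyz":[100,0,-120],"twist":0},{"jaw":0.3,"xyz":[160,0,-120],"twist":0},{"jaw":0.3,"xyz":[220,0,-120],"twist":0}]'

```text
time: 23.0
ee_pos: [0.4671, 0.0144, 0.2502]
tcp_rot: [179.8, 0.1, -94.6]
wrist_force: [1.5, 0.3, 0.4]
opening: 0.0557
grasp_force: 0.0
```

Emit:
apply_moves --motion '[{"jaw":0.3,"xyz":[40,0,0],"twist":0},{"jaw":0.3,"xyz":[80,0,0],"twist":0},{"jaw":0.3,"xyz":[80,0,0],"twist":0}]'

```text
time: 23.38
ee_pos: [0.4606, -0.0657, 0.2496]
tcp_rot: [179.7, 0.0, -94.8]
wrist_force: [-0.5, 0.5, -1.0]
opening: 0.0552
grasp_force: 0.0
```

```bash
python3 - <<'E'
from h import *
o=sensors.get_obs();print(o['time'],o['ee_pos'],o['wrist_force'])
for n in('top','scene'):
    im,d=camera(n);cv2.imwrite('pics/%s5.png'%n,im[:,:,::-1])
    v,u=np.mgrid[:420,:560];P=bydepth(n,np.c_[u.ravel(),v.ravel()],d.ravel()).reshape(420,560,3)*1000
    x,y,h=P[...,0],P[...,1],P[...,2]
    m=(h>105)&(h<118)&(abs(x-485)<60)&(abs(y-235)<40);print(n,"knob",np.median(P[m],0).round(1),m.sum())
    m=(h>67)&(h<74)&(abs(x-480)<40)&(y>100)&(y<215);Q=P[m]
    if len(Q): b,a=np.polyfit(Q[:,1],Q[:,0],1);print("bar ang from y",np.degrees(np.arctan(b)),len(Q))
    m=(h>45)&(h<60)&(abs(x-480)<48)&(abs(y-175)<30);print("pack",np.median(P[m],0).round(1),m.sum())
a=cv2.imread('pics/top5.png')[130:280,170:420];b=cv2.imread('pics/scene5.png')[140:290,240:440]
cv2.imwrite('pics/both5.png',np.hstack([cv2.resize(a,(430,258)),cv2.resize(b,(344,258))]))
E
```

```text
23.375 [ 0.46055031 -0.06573341  0.2495879 ] [-0.45560478  0.53089052 -0.95340178]
top knob [485.1 234.4 112.7] 58
bar ang from y 4.8708460439980925 355
pack [469.7 175.3  53.8] 625
scene knob [490.5 232.8 111.1] 53
bar ang from y 4.815613771493528 304
pack [503.3 174.3  52.8] 414
```

View pics/both5.png

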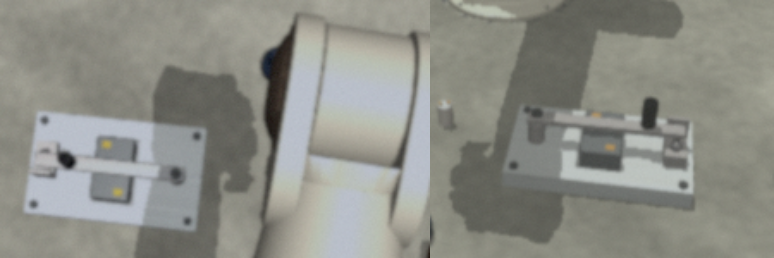

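View pics/scene5.png

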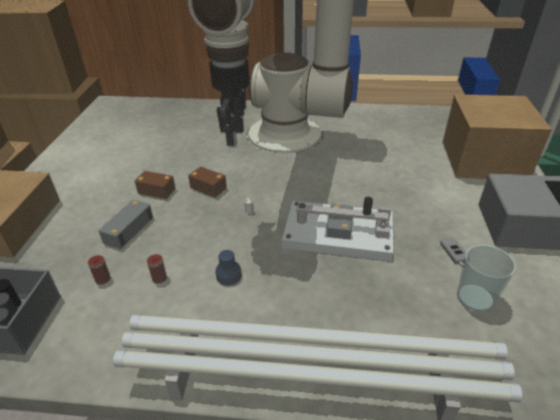

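The bar lies at 4.85° against the cradle's 4.8°, so it is shut to within 0.1°. The pack is seated at 53 mm under it, the other items have not moved, and the arm is clear. I'll hand it in.

```bash
python3 -c "
from h import *
print(bot.job_done())"
```

```text
the job is handed in; nothing more can be done
None
```

The short pack is seated upright in the cradle's pocket, the keeper bar is snapped fully shut across it and released, and the job was handed in at about 23.5 s; no verdict has come back.

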